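# Empty the reagent warmer and leave it on standby

## Task

First turn the selector knob on the reagent warmer to off (the long line). Then take the hood off and hang it astride the horizontal bar, lift every bottle straight up out of its well and stand it upright in a pocket of the tray. When all bottles are out, turn the selector to standby (one dot); leave the other things on the bench where they are.

Things in the scene. Friction and masses are not known exactly. Their poses are not given: they have to be found in the camera images.
- warmer: the reagent warmer, a fixed bench unit 160 mm (its x) by 196 mm (its y): control ledge toward the robot (its -x side), top 60 mm above the table, and behind it an aluminium block whose top is 75 mm above the table. The block has four square wells in a row along the warmer's y, 35 mm wide, 55 mm deep, 42 mm apart, all at warmer x = +40 mm, y = -63, -21, +21, +63 mm. Origin on the table under its middle, x points away from the robot when unturned, z up.
- selector (a joint): the selector knob's turn in rad, growing clockwise seen from above; end stops at -0.12 and 1.92. Four detents 0.6 rad apart into which it snaps when let go nearby: 0 = off (pointer at the long line), 0.6 = standby (one dot), 1.2 = two dots, 1.8 = three dots. It starts near two or three dots. Holding torque under 0.1 N m.
- selector_grip (a point): the selector knob on the warmer's ledge, on its vertical axis (warmer x = -40 mm, y = 0), 87 mm above the table. A black bar grip 44 mm long, 12 mm wide, from 67 to 93 mm above the table, on a grey disc 50 mm across. The point turns with the knob: its x axis runs along the bar and points to where the white pointer line points (0.9 rad anticlockwise of the warmer's x axis at off, 0.3 at standby). z up.
- hood: the hood, a folded steel channel 168 mm long (its y), 54 mm wide (its x), open at the ends and below, with a gabled roof; sides 43 mm high, inside ridge 58 mm above the lower edge, walls 3 mm. On the ridge stands a black grip rib 10 mm thick (x), 60 mm long (y), from 60 to 90 mm above the lower edge. 160 g (may vary by 25 %). Origin at the centre of its lower edges, z up. Starts on the warmer's block, over the bottles' tops.
- hood_rib (a point): middle of the hood's grip rib, 80 mm above the hood's lower edge.
- hang_bar: a fixed stand with a horizontal round steel bar along its y axis between two posts 235 mm apart; bar 12 mm thick, its centre 130 mm above the table. Origin on the table under its middle. Stands left or right of the warmer. The hood hung properly has its ridge on the bar, its origin about 51 mm below the bar's centre.
- hang_bar_mid (a point): middle of the bar, on its axis.
- tray: a loose grey plastic tray 180 mm (x) by 50 mm (y), 48 mm high, 4 mm walls and floor, 0.7 kg, with four pockets in a row along its x at x = -66, -22, +22, +66 mm, each 40 mm (x) by 42 mm (y). Origin under its centre, z up. A bottle standing in it has its base 4 mm above the tray's origin. Stands on the other side of the warmer from the bar.
- bottle0: an amber dropper bottle, round, 102 mm tall: body 33 mm across, straight to 56 mm above its base, then a sloping shoulder; collar 24 mm across from about 62 to 77 mm (grip here), thin dropper bulb 12 mm across on top; 70 g (may vary by 40 %). Origin at the centre of its base, z up. Starts in a well of the warmer, 55 mm deep in it; absent (None) in some starts.
- bottle1: another such bottle, like bottle0.
- bottle2: another such bottle, like bottle0.
- bottle3: another such bottle, like bottle0.
- marker: a marker pen lying behind the warmer; leave alone. Above and behind it the microscope eyepieces overhang the bench, from about 0.68 m ahead of the robot and 0.4 m up: keep the wrist clear of them.
- tweezers: tweezers, 125 mm, lying behind the warmer; leave alone.
- loupe: black loupe, 41 mm across, behind on the right; leave alone.
- wax_tin: white round tin, 60 mm across, 25 mm high, behind on the left; leave alone.

How it is judged:
By the outcome, as a careful person would: the job done as asked, in the order asked, and still so for the second after the job is handed in, with the robot touching nothing.
Of bottle0, bottle1, bottle2, bottle3 only 2 to 4 are there at a start; the rules pass over those that are not, and their reading is None.
At some moment in a run one of hood, tray may be knocked a few centimetres aside while the robot is not near it.
It also fails if it takes over 210 s, if anything falls off the work surface, if the arm or the gripper's body presses on something with over 40 N, if the wrist force passes 120 N, or if a joint passes its speed limit or range.

## Robot

A 6-joint arm with a two-finger parallel gripper is mounted at the origin on a cart in front of the work surface, level with it; the furniture and walls round the work are solid. World frame = base frame: x ahead of the robot, y to its left, z up, the work surface at z = 0. Lengths are in m, angles in rad, forces in N, time in s.
With the tool pointing down it reaches from about 0.35 to 0.85 m from the base axis. Payload 8.1 kg.
Tool frame: the origin (TCP) lies at the centre of the arm's flange, where the gripper is bolted on; the fingertips stand 186 mm ahead of it and the grasp point (between the pads) lies 167 mm ahead of it; z points along the fingers, y is the line along which they close (so a half turn about z gives the same grasp; the last joint's range is limited). The gripper opens to 93 mm and grips with 3 to 60 N. Pads are 15 mm wide; open, the fingers measure 128 mm over their backs; the gripper's body (75 mm by 188 mm) begins 65 mm behind the grasp point.
Start: joints at [1.141, 0.13, 1.488, -0, 1.523, -0.085], TCP at [0.203, 0.565, 0.405] pointing down, gripper open.
Joint ranges: [-2.96, 2.96], [-0.89, 2.26], [0.02, 2.5], [-1.34, 4.48], [0, 2.73], [-2.66, 2.66]. Speed limits (rad/s): [2.39, 2.39, 2.79, 3.14, 3.14, 3.14].

## Interface

Orientations are given as a rotation vector (axis times angle).
In Python, from plant import robot gives the robot as it stands.
- The arm moves only by the tool apply_moves, never from a script. Its argument "series" is a list of rows, each a list of 2 entries, a list of its own where there are three numbers: the shift along the tool's x, y, z in mm, then the turn, a rotation vector about the tool's x, y, z in rad. A call has 1 to 12 rows; each row shifts and turns the commanded pose from where the row before left it, along the tool's axes as they then stand; what a row does not reach is not made up. A row lasts 1/12 s, in which the tool goes at most 41.7 mm and 7.16 degrees, less where a joint would pass 70% of its speed; a pose out of reach is approached as far as the arm can. A call is refused whole if a number of a shift passes 41.7 or a number of a turn 0.125, either way. A call with a gripper value outside its range is refused whole. "claw" is the opening, from 0 (shut) to 1 (fully open), set as the call begins (left out, the last holds). The fingers move at their own pace and stop on an object; "newtons" is the grip in N (left out, the last holds). Time passes only in rows, so rows that do not move let the fingers close. It gives the time, the measured TCP pose, the force, the opening and the grip force at its end, in the units of the state.
- robot.read_state(): the state, without advancing time (a new reading comes with each control period).
- robot.read_camera(name): name is "scene" or "top" or "wrist"; returns (picture, depth): 420x560x3 uint8, blue, green, red; 420x560 float32, m along the optical axis (not along the pixel's ray), 0 where there is no reading.
- robot.calibration(name): a dict with "fx", "fy", "cx", "cy" (pixels), "extrinsics" (4x4, takes a point from world to camera coordinates). Camera axes: x right, y down, z forward; pixel columns grow to the right and rows downward; lengths in m; the calibration is good to about 2 mm. The wrist camera is an equidistant fisheye: a pixel r from the principal point sees the ray r / f radians off the axis. A picture is of the moment at which its call begins: read the wrist's pose just before it. calibration takes no time and is no camera call; for the wrist camera it gives the pose at the moment of the call.
- robot.close_job(): hands the job in; it is judged then, once.
The state is a dict: "t": time; "q": joint angles; "dq": joint speeds; "joint_torque": joint torques, N m; "tool_pos": TCP position; "orientation": TCP orientation; "force": force on the tool from outside, world axes, zero at the start; "wrist_torque": the same for the moment, N m; "opening": finger opening in m; "gripper_force": force on a finger pad.
Only numpy, scipy, OpenCV 4.12 (cv2) and the standard library are available. Lean on these libraries where they do the work, as an engineer would, in place of code of your own. Each camera call takes 0.05 s, during which the arm holds its last target. There are 200 camera calls.

## Working session

There is one attempt and no reset: what is moved stays moved. The work goes in short steps, Python scripts to look and compute and a tool call to move; the robot and the scene stay as the last step left them, time stands still between calls to the robot, and variables do not carry over. Pictures are saved under pics/ and viewed, at most 14 in all, crops included, and the job is handed in when it is done.

Besides the shell and the picture viewer there is one more tool, called after ">>>" as name(argument=value, ...), one argument or row to a line, values as JSON. apply_moves: Moves the arm, as the interface text tells. Its arguments: {"type":"object","properties":{"series":{"type":"array"},"claw":{"type":"number"},"newtons":{"type":"number"}},"required":["series"]}

```bash
mkdir -p pics; ls
python3 - <<'E'
from plant import robot
import cv2,numpy as np
s=robot.read_state(); print({k:np.round(v,3).tolist() for k,v in s.items()})
for n in("top","scene"):
    p,d=robot.read_camera(n); c=robot.calibration(n); np.savez(f"pics/{n}0.npz",p=p,d=d,E=c["extrinsics"],K=[c["fx"],c["fy"],c["cx"],c["cy"]])
    cv2.imwrite(f"pics/{n}0.png",p); print(n,np.round(c["extrinsics"],3).tolist(),c["fx"],c["cx"],c["cy"])
E
```

```text
pics
{'t': 0.0, 'q': [1.141, 0.131, 1.489, 0.0, 1.523, -0.085], 'dq': [-0.0, -0.001, -0.0, -0.0, -0.0, 0.001], 'joint_torque': [0.0, -55.986, -49.174, 0.077, 0.036, -0.0], 'tool_pos': [0.203, 0.564, 0.404], 'orientation': [-0.539, -3.095, 0.003], 'force': [0.43, 1.223, -0.189], 'wrist_torque': [-0.046, 0.018, -0.014], 'gripper_force': 0.0, 'opening': 0.093}
top [[-0.008, -1.0, -0.005, 0.016], [-0.991, 0.009, -0.132, 0.585], [0.132, 0.003, -0.991, 1.397], [0.0, 0.0, 0.0, 1.0]] 509.50980799155786 289.2789559332082 206.75066287984697
scene [[0.815, -0.579, 0.01, -0.484], [-0.355, -0.513, -0.782, 0.292], [0.458, 0.634, -0.624, 0.72], [0.0, 0.0, 0.0, 1.0]] 389.1914026134284 278.63326018304224 205.5880054988005
```

View pics/top0.png

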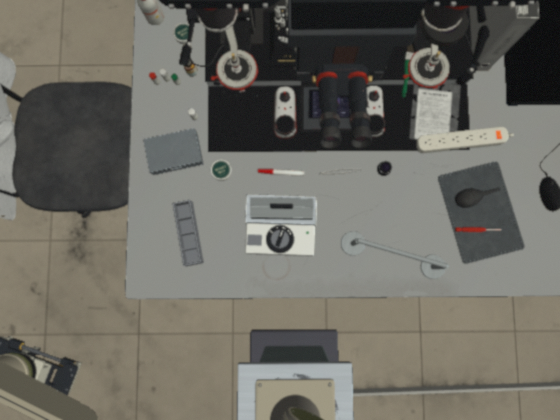

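View pics/scene0.png

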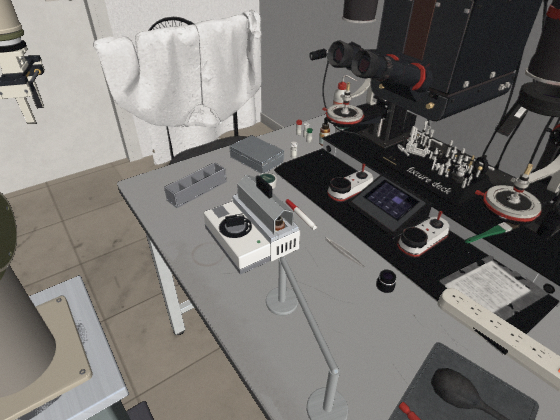

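The top view shows the warmer at about (281,225), the tray on the left at (188,233), and the bar on the right from (352,243) to (434,266). Next I'll measure each one from depth.

```bash
cat > h.py <<'E'
import numpy as np,cv2
from scipy.spatial.transform import Rotation as R
def cloud(p,d,E,K):
    v,u=np.mgrid[:420,:560]; X=np.stack([(u-K[2])/K[0]*d,(v-K[3])/K[1]*d,d],-1)
    W=(X-E[:3,3])@E[:3,:3]; W[d<=0]=np.nan; return W
def load(n):
    f=np.load(n); return f["p"],f["d"],f["E"],f["K"]
def snap(n,tag):
    from plant import robot
    p,d=robot.read_camera(n); c=robot.calibration(n); K=[c["fx"],c["fy"],c["cx"],c["cy"]]
    np.savez(f"pics/{n}{tag}.npz",p=p,d=d,E=c["extrinsics"],K=K); return p,d,c["extrinsics"],np.array(K)
def rect(P):
    (c,s,a)=cv2.minAreaRect((P*1000).astype(np.float32)); return np.round(c,1),np.round(s,1),round(a,1)
def sel(W,box,z):
    u0,u1,v0,v1=box; w=W[v0:v1,u0:u1].reshape(-1,3); return w[(w[:,2]>z[0])&(w[:,2]<z[1])]
def tool():
    "pose of grasp point, tool axes"
    from plant import robot
    s=robot.read_state(); M=R.from_rotvec(s["orientation"]).as_matrix(); return s,np.array(s["tool_pos"]),M
def delta(pos,yaw=None):
    "shift (mm, tool axes) for TCP target; pointing-down frame: tool x axis at world angle yaw"
    s,p,M=tool(); print("t",round(s["t"],2),"shift mm",np.round(M.T@(np.array(pos)-p)*1000,1))
    if yaw is not None:
        T=np.array([[np.cos(yaw),np.sin(yaw),0],[np.sin(yaw),-np.cos(yaw),0],[0,0,-1]])
        print("turn",np.round(R.from_matrix(M.T@T).as_rotvec(),3))
E
python3 - <<'E'
from h import *
p,d,E,K=load("pics/top0.npz"); W=cloud(p,d,E,K)
print("table z",np.nanmedian(W[250:290,200:240,2]))
print("tray",rect(sel(W,(165,210,190,275),(.03,.07))[:,:2]))
print("ledge",rect(sel(W,(235,330,215,265),(.052,.066))[:,:2]))
print("hood",rect(sel(W,(235,330,185,228),(.10,.2))[:,:2]))
h=sel(W,(235,330,185,228),(.07,.25)); print(np.histogram(h[:,2],bins=np.arange(.07,.25,.01)))
b=sel(W,(345,445,230,275),(.115,.15)); print("bar",rect(b[:,:2]),b[:,2].max(),len(b))
r=h[h[:,2]>np.nanmax(h[:,2])-.015]; print("rib",rect(r[:,:2]),len(r),np.median(r[:,2]))
cv2.imwrite("pics/c1.png",cv2.resize(p[185:285,165:335],None,fx=4.6,fy=4.6,interpolation=cv2.INTER_CUBIC))
E
```

```text
table z -5.104269747625376e-05
tray (array([515.7, 298.5]), array([180.4,  51.8]), 11.1)
ledge (array([505.2,  35.8]), array([196.2, 107.5]), 89.6)
hood (array([573.6,  31.2]), array([167.5,  55.1]), 88.8)
(array([492,  44,  30,  24, 177, 630, 369,  11,  25,  77,   2,   0,   0,
         0,   0,   0,   0]), array([0.07, 0.08, 0.09, 0.1 , 0.11, 0.12, 0.13, 0.14, 0.15, 0.16, 0.17,
       0.18, 0.19, 0.2 , 0.21, 0.22, 0.23, 0.24]))
bar (array([ 450.7, -276.4]), array([242.2,  15.4]), 72.7) 0.14306833327652024 435
rib (array([573.6,  31.9]), array([56.6, 10.7]), 88.8) 98 0.1637894743615385
```

View pics/c1.png

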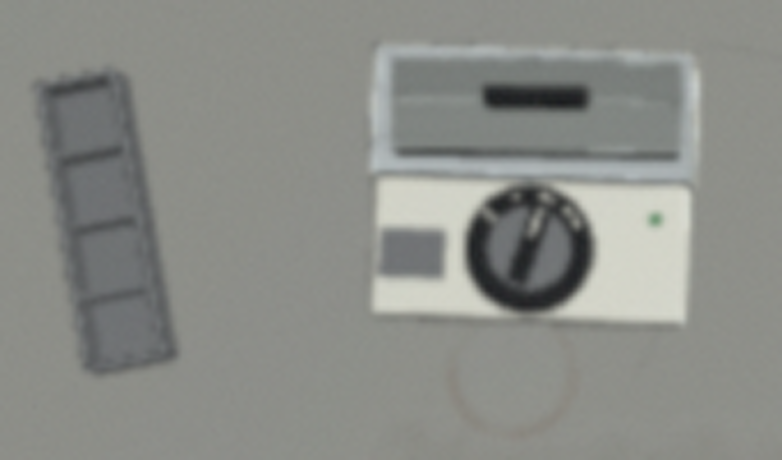

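Pointer is at two dots (tip near (538,215) in the crop, axis near (530,247)), so off is 1.2 rad anticlockwise. Next I'll refine the knob and warmer poses and work out the first move.

Run:
```python
from h import *
p,d,E,K=load("pics/top0.npz"); W=cloud(p,d,E,K)
k=sel(W,(262,302,222,258),(.082,.1)); print("knob bar",rect(k[:,:2]),len(k),k[:,:2].mean(0))
a=sel(W,(235,330,185,265),(.053,.09)); print("warmer",rect(a[:,:2]))
# cream mask on ledge
m=(p.min(2)>170)&(W[...,2]>.05)&(W[...,2]<.07); m[:, :235]=0;m[:,330:]=0
print("cream",rect(W[m][:,:2]))
f=W[m]; 
for lo,hi in((-60,-10),(20,50),(60,120)):
    g=f[(f[:,1]*1000>lo)&(f[:,1]*1000<hi)]; print(lo,np.percentile(g[:,0],[1,3]))
delta([.492,.036,.33],-.31)
```

```text
knob bar (array([494.3,  37.8]), array([12.1, 43.6]), 69.3) 74 [0.49459295 0.03766654]
warmer (array([534.2,  36.2]), array([196. , 163.8]), 87.8)
cream (array([657.2,  30.7]), array([194.7, 407.5]), 87.6)
-60 [0.45112059 0.45362355]
20 [0.45514739 0.45669051]
60 [0.45739157 0.45764308]
t 0.1 shift mm [-450.9 -399.5   74.4]
turn [-0.000e+00  3.000e-03  3.107e+00]
```

>>> apply_moves(
  series=[
    [[-25,-22,4],[0,0,0]],
    [[-25,-22,4],[0,0,0]],
    [[-25,-22,4],[0,0,0]],
    [[-25,-22,4],[0,0,0]],
    [[-25,-22,4],[0,0,0]],
    [[-25,-22,4],[0,0,0]],
    [[-25,-22,4],[0,0,0]],
    [[-25,-22,4],[0,0,0]],
    [[-25,-22,4],[0,0,0]],
    [[-25,-22,4],[0,0,0]],
    [[-25,-22,4],[0,0,0]],
    [[-25,-22,4],[0,0,0]],
  ],
  claw=0.5,
)

```text
t: 1.1
tool_pos: [0.3962, 0.2132, 0.3563]
orientation: [-0.539, -3.095, 0.0]
force: [0.0, -0.5, 0.3]
opening: 0.0463
gripper_force: 0.0
```

>>> apply_moves(
  series=[
    [[-25,-22,4],[0,0,0]],
    [[-25,-22,4],[0,0,0]],
    [[-25,-22,4],[0,0,0]],
    [[-25,-22,4],[0,0,0]],
    [[-25,-22,4],[0,0,0]],
    [[-25,-22,4],[0,0,0]],
    [[0,0,0],[0,0,0]],
    [[0,0,0],[0,0,0]],
  ],
)

```text
t: 1.77
tool_pos: [0.4926, 0.0385, 0.3319]
orientation: [-0.544, -3.093, 0.0]
force: [-0.0, 0.5, 0.2]
opening: 0.0464
gripper_force: 0.0
```

Run:
```python
from h import *
from plant import robot
delta([.494,.0375,.27],-.36+np.pi)
print(np.round(robot.read_state()["q"],2))
p,d,E,K=snap("wrist","1"); cv2.imwrite("pics/w1.png",p); print(np.round(E,3),K)
```

```text
t 1.77 shift mm [-1.7 -0.4 61.9]
turn [-0.    -0.002  0.012]
[-0.03 -0.11  1.87  0.    1.39 -1.25]
[[ 0.34   0.94   0.001 -0.203]
 [ 0.907 -0.328  0.263 -0.446]
 [ 0.248 -0.089 -0.965  0.201]
 [ 0.     0.     0.     1.   ]] [325.1922621  325.1922621  280.45661121 203.86788562]
```

View pics/w1.png

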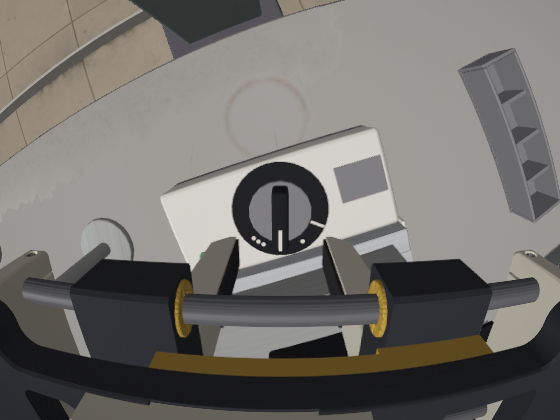

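The wrist view shows the bar centred at (280,215), with the pointer hiding the two-dot mark. The one dot is at (303,241) and the long line at (317,223). I'll keep the grasp high at z≈0.103 so the gripper body passes over the hood rib.

>>> apply_moves(
  series=[
    [[-2,0,20],[0,0,0]],
    [[0,0,20],[0,0,0]],
    [[0,0,14],[0,0,0]],
    [[0,0,5],[0,0,0]],
    [[0,0,0],[0,0,0]],
  ],
)

```text
t: 2.23
tool_pos: [0.4932, 0.0404, 0.2723]
orientation: [-0.536, -3.092, 0.0]
force: [0.5, -0.9, 0.5]
opening: 0.0465
gripper_force: 0.0
```

>>> apply_moves(
  series=[
    [[0,0,0],[0,0,0]],
    [[0,0,0],[0,0,0]],
    [[0,0,0],[0,0,0]],
    [[0,0,0],[0,0,0]],
    [[0,0,0],[0,0,0]],
    [[0,0,0],[0,0,0]],
  ],
  claw=0,
  newtons=20,
)

```text
t: 2.73
tool_pos: [0.4943, 0.0382, 0.2743]
orientation: [0.539, 3.095, -0.005]
force: [-6.0, -14.2, 7.1]
opening: 0.0119
gripper_force: 20.3
```

>>> apply_moves(
  series=[
    [[0,0,2],[0,0,-0.1]],
    [[0,0,0],[0,0,-0.1]],
    [[0,0,0],[0,0,-0.1]],
    [[0,0,0],[0,0,-0.1]],
    [[0,0,0],[0,0,-0.1]],
    [[0,0,0],[0,0,-0.1]],
    [[0,0,0],[0,0,-0.1]],
    [[0,0,0],[0,0,-0.1]],
    [[0,0,0],[0,0,-0.1]],
    [[0,0,0],[0,0,-0.1]],
    [[0,0,0],[0,0,-0.1]],
    [[0,0,0],[0,0,-0.1]],
  ],
)

```text
t: 3.73
tool_pos: [0.4943, 0.0394, 0.2736]
orientation: [1.31, -2.856, -0.001]
force: [-10.3, 0.8, 18.1]
opening: 0.0113
gripper_force: 19.9
```

>>> apply_moves(
  series=[
    [[0,0,0],[0,0,-0.02]],
    [[0,0,0],[0,0,0]],
    [[0,0,0],[0,0,0]],
  ],
)

```text
t: 3.98
tool_pos: [0.4943, 0.0394, 0.2737]
orientation: [1.332, -2.845, -0.001]
force: [-9.7, 1.6, 17.5]
opening: 0.0114
gripper_force: 19.9
```

>>> apply_moves(
  series=[
    [[0,0,0],[0,0,0]],
    [[0,0,0],[0,0,0]],
    [[0,0,0],[0,0,0]],
    [[0,0,-20],[0,0,0]],
    [[0,0,-30],[0,0,0]],
    [[0,0,-30],[0,0,0]],
    [[0,0,0],[0,0,0]],
  ],
  claw=0.45,
)

```text
t: 4.57
tool_pos: [0.4961, 0.0391, 0.3582]
orientation: [-1.328, 2.838, -0.006]
force: [1.3, -0.1, 1.2]
opening: 0.0416
gripper_force: 0.0
```

Run:
```python
from h import *
from plant import robot
s=robot.read_state();print(np.round(s["q"],2))
p,d,E,K=snap("wrist","2"); cv2.imwrite("pics/w2.png",p[130:300,150:430])
p,d,E,K=snap("top","2"); W=cloud(p,d,E,K)
h=sel(W,(235,330,180,228),(.10,.18)); print("hood",rect(h[:,:2]))
r=h[h[:,2]>.15]; print("rib",rect(r[:,:2]),len(r))
print("tray",rect(sel(W,(150,225,185,280),(.03,.07))[:,:2]))
r0=np.array([.5736,.032,.36]); delta(r0,np.pi/2-.03)
```

```text
[-0.02 -0.13  1.83 -0.    1.43 -2.47]
hood (array([571.2, -49.2]), array([53.2,  7.9]), 1.7)
rib (array([0., 0.]), array([0., 0.]), 0.0) 0
tray (array([515.6, 298.5]), array([180.7,  51.5]), 10.9)
t 4.67 shift mm [-44.9 -65.   -6.5]
turn [1.000e-03 4.000e-03 2.476e+00]
```

View pics/w2.png

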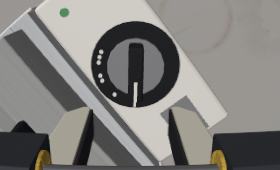

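The pointer now lies on the long line, so off is done. Next I'll turn toward the rib and hover over it.

>>> apply_moves(
  series=[
    [[0,0,0],[0,0,0.12]],
    [[0,0,0],[0,0,0.12]],
    [[0,0,0],[0,0,0.12]],
    [[0,0,0],[0,0,0.12]],
    [[0,0,0],[0,0,0.12]],
    [[0,0,0],[0,0,0.12]],
    [[0,0,0],[0,0,0.12]],
    [[0,0,0],[0,0,0.12]],
    [[0,0,0],[0,0,0.12]],
    [[0,0,0],[0,0,0.12]],
    [[0,0,0],[0,0,0.12]],
    [[0,0,0],[0,0,0.12]],
  ],
)

```text
t: 5.67
tool_pos: [0.4938, 0.0392, 0.3497]
orientation: [-0.884, -3.012, 0.001]
force: [0.5, 0.4, -0.4]
opening: 0.0418
gripper_force: 0.0
```

>>> apply_moves(
  series=[
    [[0,0,0],[0,0,0.12]],
    [[0,0,0],[0,0,0.12]],
    [[0,0,0],[0,0,0.12]],
    [[0,0,0],[0,0,0.12]],
    [[0,0,0],[0,0,0.12]],
    [[0,0,0],[0,0,0.12]],
    [[0,0,0],[0,0,0.12]],
    [[0,0,0],[0,0,0.12]],
    [[0,0,0],[0,0,0.08]],
    [[-2,20,0],[0,0,0]],
    [[0,20,0],[0,0,0]],
    [[0,0,0],[0,0,0]],
  ],
)

```text
t: 6.67
tool_pos: [0.5357, 0.0355, 0.3497]
orientation: [-2.259, -2.182, 0.002]
force: [0.4, -0.1, 0.3]
opening: 0.0417
gripper_force: 0.0
```

```bash
python3 - <<'E'
from h import *
from plant import robot
p,d,E,K=snap("wrist","3"); cv2.imwrite("pics/w3.png",p)
delta([.5736,.032,.36],np.pi/2-.03)
E
cat >> h.py <<'E'
def fish(p,d,E,K,ray=False):
    v,u=np.mgrid[:420,:560]; x,y=u-K[2],v-K[3]; r=np.hypot(x,y)+1e-9; th=r/K[0]
    t=np.tan(np.minimum(th,1.5)); X=np.stack([x/r*t*d,y/r*t*d,d],-1)
    W=(X-E[:3,3])@E[:3,:3]; W[(d<=0)|(th>1.4)]=np.nan; return W
E
python3 - <<'E'
from h import *
p,d,E,K=load("pics/wrist3.npz"); W=fish(p,d,E,K).reshape(-1,3)
W=W[(W[:,0]>.45)&(W[:,0]<.68)&(W[:,1]>-.1)&(W[:,1]<.17)]
print(np.histogram(W[:,2],bins=np.arange(0,.3,.015)))
h=W[(W[:,2]>.105)&(W[:,2]<.14)];r=W[(W[:,2]>.155)&(W[:,2]<.168)]
print(rect(h[:,:2]),len(h),rect(r[:,:2]),len(r))
l=W[(W[:,2]>.055)&(W[:,2]<.065)];print("ledge",rect(l[:,:2]),len(l))
E
```

```text
t 6.72 shift mm [ -2.4  39.1 -10.4]
turn [-0.003  0.    -0.004]
(array([ 1506,     2,     2, 10196,  9194,   622,   896,  2129,  9084,
         631,   939,   734,  1059,  1276,  1081,   374,  4079, 22599,
       27876]), array([0.   , 0.015, 0.03 , 0.045, 0.06 , 0.075, 0.09 , 0.105, 0.12 ,
       0.135, 0.15 , 0.165, 0.18 , 0.195, 0.21 , 0.225, 0.24 , 0.255,
       0.27 , 0.285]))
(array([570.8,  30. ]), array([168. ,  54.1]), 88.6) 11683 (array([543.1,  38.4]), array([73.6, 29.9]), 14.0) 965
ledge (array([530.5,  37.1]), array([191.1, 162.2]), 88.0) 14212
```

View pics/w3.png

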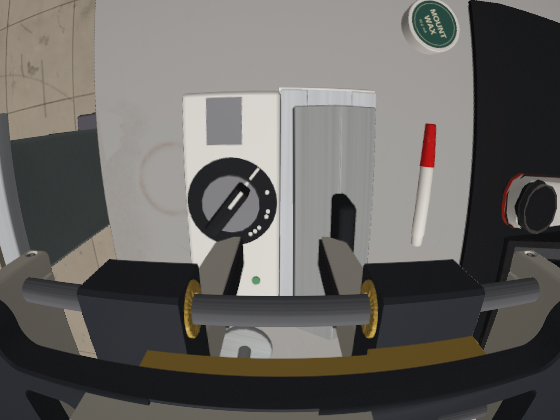

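The pointer is clearly on the long line, and the hood and rib are at (0.572, 0.031). I'll move over, descend and grip.

>>> apply_moves(
  series=[
    [[-4,0,-15],[0,0,0]],
    [[0,19,-2],[0,0,0]],
    [[0,18,0],[0,0,0]],
    [[0,0,0],[0,0,0]],
    [[0,0,20],[0,0,0]],
    [[0,0,15],[0,0,0]],
    [[0,0,7],[0,0,0]],
    [[0,0,0],[0,0,0]],
  ],
)

```text
t: 7.38
tool_pos: [0.5693, 0.0307, 0.3236]
orientation: [-2.256, -2.181, 0.006]
force: [-1.5, 0.6, -0.4]
opening: 0.0418
gripper_force: 0.0
```

>>> apply_moves(
  series=[
    [[0,0,0],[0,0,0]],
    [[0,0,0],[0,0,0]],
    [[0,0,0],[0,0,0]],
    [[0,0,0],[0,0,0]],
    [[0,0,0],[0,0,0]],
    [[0,0,0],[0,0,0]],
  ],
  claw=0,
  newtons=30,
)

```text
t: 7.88
tool_pos: [0.5713, 0.0306, 0.3274]
orientation: [2.258, 2.183, 0.001]
force: [1.0, 0.3, 2.2]
opening: 0.0098
gripper_force: 30.0
```

>>> apply_moves(
  series=[
    [[0,0,-8],[0,0,0]],
    [[0,0,-14],[0,0,0]],
    [[0,0,-16],[0,0,0]],
    [[0,0,-16],[0,0,0]],
    [[-12,-14,-6],[0,0,0]],
    [[-26,-14,-5],[0,0,0]],
    [[-26,-14,-5],[0,0,0]],
    [[-26,-12,-5],[0,0,0]],
    [[-26,-10,-5],[0,0,0]],
    [[-26,-8,-5],[0,0,0]],
    [[-26,-8,-2],[0,0,0]],
    [[-26,-8,0],[0,0,0]],
  ],
)

```text
t: 8.88
tool_pos: [0.4759, -0.1614, 0.4151]
orientation: [2.258, 2.183, 0.001]
force: [0.4, -0.4, -1.5]
opening: 0.0097
gripper_force: 30.0
```

>>> apply_moves(
  series=[
    [[-26,-8,0],[0,0,0]],
    [[-26,-8,0],[0,0,0]],
    [[-26,-6,0],[0,0,0]],
    [[-26,-3,0],[0,0,0]],
    [[-12,0,0],[0,0,0]],
    [[0,0,0],[0,0,0.07]],
    [[0,0,0],[0,0,0.07]],
    [[0,0,0],[0,0,0.07]],
    [[0,0,0],[0,0,0.07]],
    [[0,0,0],[0,0,0]],
    [[0,0,0],[0,0,0]],
  ],
)

```text
t: 9.8
tool_pos: [0.4478, -0.275, 0.4139]
orientation: [-2.539, -1.85, -0.0]
force: [-0.3, -0.0, -1.2]
opening: 0.0094
gripper_force: 30.0
```

Run:
```python
from h import *
delta([.4507,-.2764,.412],np.pi/2-.302-.024+.024)
p,d,E,K=snap("scene","4"); cv2.imwrite("pics/s4.png",cv2.resize(p[170:,130:450],None,fx=2,fy=2))
p,d,E,K=snap("wrist","4")
W=fish(p,d,E,K).reshape(-1,3)
W=W[(W[:,0]>.3)&(W[:,0]<.6)&(W[:,1]>-.45)&(W[:,1]<-.1)]
h=W[(W[:,2]>.17)&(W[:,2]<.225)]; print(rect(h[:,:2]),len(h))
b=W[(W[:,2]>.11)&(W[:,2]<.145)]; print("bar",rect(b[:,:2]),len(b))
```

```text
t 9.8 shift mm [-0.4  3.2  1.9]
turn [-0.   -0.   -0.01]
(array([ 448.2, -276.1]), array([168.2,  54.5]), 72.1) 13028
bar (array([ 480.5, -177. ]), array([28.6, 14.9]), 71.6) 579
```

View pics/s4.png

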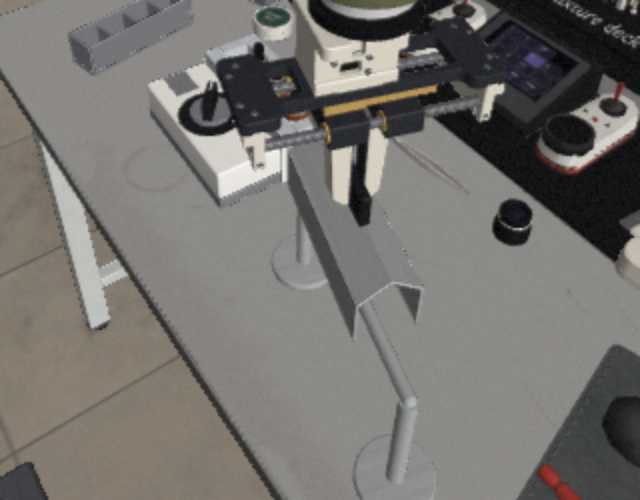

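The hood is held over the bar and parallel to it, with the bar end emerging at (370,310) in the crop. The offset is about 2 mm, so I'll lower it.

>>> apply_moves(
  series=[
    [[0,2,8],[0,0,-0.01]],
    [[0,0,12],[0,0,0]],
    [[0,0,12],[0,0,0]],
    [[0,0,12],[0,0,0]],
    [[0,0,12],[0,0,0]],
    [[0,0,10],[0,0,0]],
    [[0,0,6],[0,0,0]],
    [[0,0,4],[0,0,0]],
    [[0,0,2],[0,0,0]],
    [[0,0,0],[0,0,0]],
    [[0,0,0],[0,0,0]],
  ],
)

```text
t: 10.82
tool_pos: [0.4497, -0.2761, 0.3363]
orientation: [2.532, 1.859, 0.0]
force: [0.6, 0.3, -0.7]
opening: 0.0097
gripper_force: 30.0
```

>>> apply_moves(
  series=[
    [[0,0,2],[0,0,0]],
    [[0,0,1.5],[0,0,0]],
    [[0,0,1],[0,0,0]],
    [[0,0,0],[0,0,0]],
  ],
)

```text
t: 11.15
tool_pos: [0.4497, -0.2761, 0.3317]
orientation: [2.531, 1.859, 0.0]
force: [0.5, 0.3, -0.2]
opening: 0.0099
gripper_force: 30.0
```

>>> apply_moves(
  series=[
    [[0,0,1],[0,0,0]],
    [[0,0,0],[0,0,0]],
    [[0,0,0],[0,0,0]],
  ],
)

```text
t: 11.4
tool_pos: [0.4498, -0.2762, 0.3315]
orientation: [2.531, 1.859, 0.001]
force: [-2.0, 0.6, 5.8]
opening: 0.0097
gripper_force: 30.0
```

>>> apply_moves(
  series=[
    [[0,0,0],[0,0,0]],
    [[0,0,0],[0,0,0]],
    [[0,0,0],[0,0,0]],
    [[0,0,0],[0,0,0]],
    [[0,0,-20],[0,0,0]],
    [[0,0,-30],[0,0,0]],
    [[0,0,-30],[0,0,0]],
    [[0,0,0],[0,0,0]],
  ],
  claw=0.4,
)

```text
t: 12.07
tool_pos: [0.4505, -0.2767, 0.4171]
orientation: [2.525, 1.854, 0.004]
force: [1.4, 0.9, 1.2]
opening: 0.0371
gripper_force: 0.0
```

Run:
```python
from h import *
p,d,E,K=snap("scene","5"); cv2.imwrite("pics/s5.png",cv2.resize(p[140:,130:450],None,fx=2,fy=2))
p,d,E,K=snap("top","5"); W=cloud(p,d,E,K)
cv2.imwrite("pics/t5.png",cv2.resize(p[185:285,165:335],None,fx=4.6,fy=4.6,interpolation=cv2.INTER_CUBIC))
print("tray",rect(sel(W,(150,225,185,280),(.03,.07))[:,:2]))
a=sel(W,(235,330,180,265),(.053,.09)); print("warmer",rect(a[:,:2]))
b=sel(W,(235,330,180,235),(.1,.13)); 
for q in b: print(np.round(q*1000))
print("hood", rect(sel(W,(340,450,200,290),(.09,.16))[:,:2]))
```

```text
tray (array([516. , 298.3]), array([181.1,  51.4]), 10.9)
warmer (array([534.1,  36.3]), array([196. , 163.8]), 87.4)
[585.  57. 100.]
[580.  60. 116.]
[580.  57. 117.]
[579.  54. 119.]
[580.  52. 112.]
[579.  14. 117.]
[579.  12. 118.]
[577.  59. 118.]
[577.  57. 116.]
[577.  54. 117.]
[577.  52. 116.]
[577.  17. 116.]
[576.  14. 120.]
[576.  12. 125.]
[576.   9. 118.]
[576. -26. 118.]
[576. -28. 119.]
[577. -31. 114.]
[578. -34. 101.]
[574.  60. 117.]
[574.  57. 123.]
[573.  54. 124.]
[574.  52. 116.]
[576.  49. 107.]
[576.  22. 102.]
[574.  20. 115.]
[574.  17. 120.]
[573.  14. 125.]
[574.  12. 116.]
[574.   9. 116.]
[576.   6. 100.]
[574. -23. 118.]
[573. -26. 120.]
[573. -28. 122.]
[573. -31. 120.]
[574. -34. 115.]
[572.  60. 115.]
[571.  57. 119.]
[572.  54. 117.]
[571.  52. 118.]
[574.  49. 100.]
[572.  20. 112.]
[571.  17. 118.]
[571.  14. 122.]
[571.  12. 119.]
[572.   9. 113.]
[571. -23. 118.]
[571. -26. 116.]
[570. -28. 121.]
[571. -31. 119.]
[571. -34. 118.]
[569.  57. 117.]
[569.  54. 120.]
[570.  52. 109.]
[569.  17. 115.]
[568.  14. 122.]
[569.  12. 117.]
[570.   9. 105.]
[571.   6. 101.]
[569. -23. 108.]
[568. -26. 119.]
[568. -28. 119.]
[568. -31. 119.]
[568. -34. 116.]
[568.  60. 101.]
[567.  14. 108.]
[567.  12. 105.]
[568.   9. 100.]
[568. -21. 102.]
[568. -23. 100.]
[566. -26. 117.]
[565. -28. 124.]
[566. -31. 116.]
[567. -37. 104.]
[566.  52. 101.]
[565.  17. 101.]
[565.   9. 101.]
[565.   6. 102.]
hood (array([ 451.1, -279.9]), array([247.8,  54.9]), 73.8)
```

View pics/s5.png

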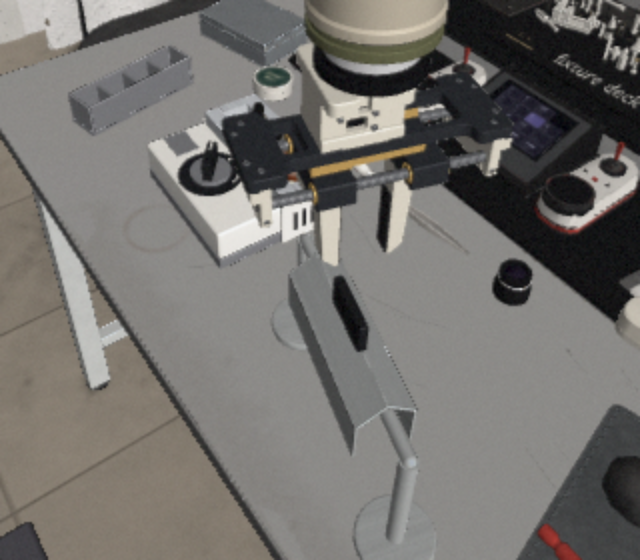

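View pics/t5.png

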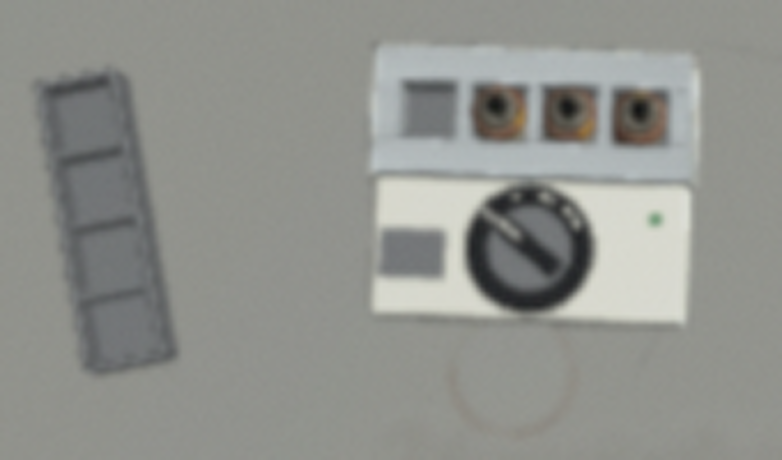

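The hood hangs astride the bar, ridge on it and level. The knob is at the long line. Three bottles sit in the +21, −21 and −63 wells (crop x≈500, 570 and 640), and the +63 well at x≈430 is empty. Next is the bottle in the +21 well.

>>> apply_moves(
  series=[
    [[29.5,1.6,4],[0,0,0]],
    [[29.5,1.6,4],[0,0,0]],
    [[29.5,1.6,5],[0,0,0]],
    [[29.5,1.6,5],[0,0,0]],
    [[29.5,1.6,5],[0,0,0]],
    [[29.5,1.6,5],[0,0,0]],
    [[29.5,1.6,5],[0,0,0]],
    [[29.5,1.6,5],[0,0,0]],
    [[29.5,1.6,5],[0,0,0]],
    [[29.5,1.6,5],[0,0,0]],
    [[29.5,1.6,5],[0,0,0]],
    [[29.5,1.6,4],[0,0,0]],
  ],
  claw=0.55,
)

```text
t: 13.17
tool_pos: [0.5734, 0.0575, 0.3508]
orientation: [-2.531, -1.858, 0.004]
force: [0.0, -0.2, 0.5]
opening: 0.0513
gripper_force: 0.0
```

>>> apply_moves(
  series=[
    [[0,0,0],[0,0,-0.09]],
    [[0,0,0],[0,0,-0.09]],
    [[0,0,0],[0,0,-0.08]],
    [[0,0,0],[0,0,0]],
    [[0,0,0],[0,0,0]],
  ],
)

```text
t: 13.58
tool_pos: [0.5733, 0.0561, 0.3516]
orientation: [-2.271, -2.168, 0.003]
force: [-0.5, 0.4, -0.3]
opening: 0.051
gripper_force: 0.0
```

Run:
```python
from h import *
delta([.574,.056,.271],np.pi/2-.04)
p,d,E,K=snap("wrist","6");W=fish(p,d,E,K).reshape(-1,3)
W=W[(W[:,0]>.53)&(W[:,0]<.62)&(W[:,1]>-.1)&(W[:,1]<.13)&(W[:,2]>.105)&(W[:,2]<.127)]
for lo,hi in((-.05,-.007),(-.007,.034),(.034,.08)):
    b=W[(W[:,1]>lo)&(W[:,1]<hi)]; print(len(b), rect(b[:,:2]) if len(b)>5 else 0)
```

```text
t 13.58 shift mm [-0.   0.9 80.6]
turn [-0.002  0.    -0.006]
13 (array([570.4, -33.4]), array([4.9, 4.5]), 29.3)
299 (array([572.1,  12.5]), array([13.1, 11.8]), 22.6)
310 (array([574.1,  54.2]), array([13. , 12.1]), 88.5)
```

>>> apply_moves(
  series=[
    [[-1,1,20],[0,0,0]],
    [[0,0,20],[0,0,0]],
    [[0,0,20],[0,0,0]],
    [[0,0,14],[0,0,0]],
    [[0,0,7],[0,0,0]],
    [[0,0,0],[0,0,0]],
    [[0,0,0],[0,0,0]],
  ],
)

```text
t: 14.22
tool_pos: [0.5747, 0.0549, 0.2723]
orientation: [-2.271, -2.17, 0.001]
force: [0.3, -0.1, 0.8]
opening: 0.0513
gripper_force: 0.0
```

>>> apply_moves(
  series=[
    [[0,0,0],[0,0,0]],
    [[0,0,0],[0,0,0]],
    [[0,0,0],[0,0,0]],
    [[0,0,0],[0,0,0]],
    [[0,0,0],[0,0,0]],
  ],
  claw=0,
  newtons=15,
)

```text
t: 14.63
tool_pos: [0.5749, 0.055, 0.2728]
orientation: [2.27, 2.172, 0.001]
force: [-1.8, 0.0, 4.3]
opening: 0.023
gripper_force: 15.1
```

>>> apply_moves(
  series=[
    [[0,0,-6],[0,0,0]],
    [[0,0,-12],[0,0,0]],
    [[0,0,-15],[0,0,0]],
    [[0,0,-15],[0,0,0]],
    [[0,0,-15],[0,0,0]],
    [[0,0,-15],[0,0,0]],
    [[0,0,-15],[0,0,0]],
    [[0,0,-10],[0,0,0]],
    [[0,0,0],[0,0,0]],
  ],
)

```text
t: 15.38
tool_pos: [0.5755, 0.055, 0.3792]
orientation: [2.267, 2.169, 0.006]
force: [0.5, 0.3, -1.0]
opening: 0.0229
gripper_force: 15.0
```

Run:
```python
from h import *
p,d,E,K=snap("top","7"); W=cloud(p,d,E,K); t=rect(sel(W,(140,235,180,285),(.03,.07))[:,:2]); print("tray",t)
c=np.array([.5158,.2984]);u=np.array([np.cos(.192),np.sin(.192)])
for x in(-.066,-.022,.022): P=c+x*u; delta([P[0],P[1],.378],.192)
```

```text
tray (array([515.9, 298.5]), array([180.9,  51.8]), 11.0)
t 15.43 shift mm [ 225.1 -134.2   -1.2]
turn [ 0.003 -0.002  1.335]
t 15.43 shift mm [235.4 -91.4  -1. ]
turn [ 0.003 -0.002  1.335]
t 15.43 shift mm [245.7 -48.7  -0.9]
turn [ 0.003 -0.002  1.335]
```

>>> apply_moves(
  series=[
    [[12,-7,0],[0,0,0]],
    [[22,-13,0],[0,0,0]],
    [[25,-15,0],[0,0,0]],
    [[25,-15,0],[0,0,0]],
    [[25,-15,0],[0,0,0]],
    [[25,-15,0],[0,0,0]],
    [[25,-15,0],[0,0,0]],
    [[25,-15,0],[0,0,0]],
    [[22,-13,0],[0,0,0]],
    [[13,-8,0],[0,0,0]],
    [[6,-3,0],[0,0,0]],
    [[0,0,0],[0,0,0.1]],
  ],
)

```text
t: 16.43
tool_pos: [0.4494, 0.2871, 0.374]
orientation: [-2.371, -2.06, 0.003]
force: [0.5, -0.0, -1.6]
opening: 0.0228
gripper_force: 15.0
```

>>> apply_moves(
  series=[
    [[0,0,0],[0,0,0.11]],
    [[0,0,0],[0,0,0.12]],
    [[0,0,0],[0,0,0.12]],
    [[0,0,0],[0,0,0.12]],
    [[0,0,0],[0,0,0.12]],
    [[0,0,0],[0,0,0.12]],
    [[0,0,0],[0,0,0.12]],
    [[0,0,0],[0,0,0.12]],
    [[0,0,0],[0,0,0.12]],
    [[0,0,0],[0,0,0.11]],
    [[0,0,0],[0,0,0.05]],
    [[0,0,0],[0,0,0]],
  ],
)

```text
t: 17.43
tool_pos: [0.4506, 0.2853, 0.3742]
orientation: [3.126, 0.304, -0.002]
force: [0.3, 0.3, -0.4]
opening: 0.0227
gripper_force: 15.0
```

Run:
```python
from h import *
delta([.451,.2858,.256],.192)
p,d,E,K=snap("wrist","8");W=fish(p,d,E,K); cv2.imwrite("pics/w8.png",p)
w=W.reshape(-1,3);w=w[(w[:,0]>.38)&(w[:,0]<.65)&(w[:,1]>.2)&(w[:,1]<.4)&(w[:,2]>.04)&(w[:,2]<.053)]
print("tray",rect(w[:,:2]),len(w))
```

```text
t 17.43 shift mm [  0.7  -0.5 118.2]
turn [0.001 0.002 0.002]
tray (array([514.3, 297.4]), array([179. ,  50.7]), 11.3) 2363
```

View pics/w8.png

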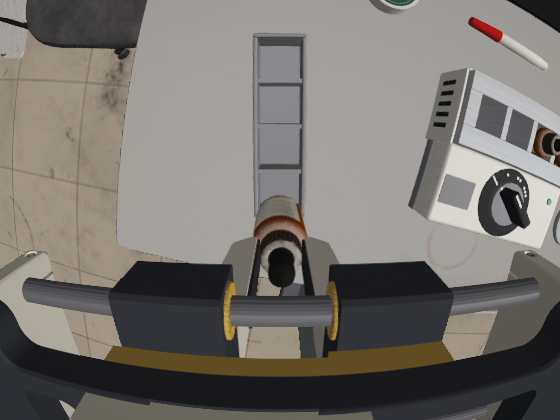

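The bottle is held over the near pocket at (280,190) and lined up, so I'll lower it.

>>> apply_moves(
  series=[
    [[0,0,10],[0,0,0]],
    [[0,0,15],[0,0,0]],
    [[0,0,15],[0,0,0]],
    [[0,0,15],[0,0,0]],
    [[0,0,12],[0,0,0]],
    [[0,0,12],[0,0,0]],
    [[0,0,12],[0,0,0]],
    [[0,0,12],[0,0,0]],
    [[0,0,8],[0,0,0]],
    [[0,0,4],[0,0,0]],
    [[0,0,0],[0,0,0]],
    [[0,0,0],[0,0,0]],
  ],
)

```text
t: 18.48
tool_pos: [0.4509, 0.2857, 0.2604]
orientation: [-3.126, -0.309, -0.0]
force: [0.2, 0.7, -0.1]
opening: 0.0228
gripper_force: 15.0
```

>>> apply_moves(
  series=[
    [[0,0,2],[0,0,0]],
    [[0,0,0],[0,0,0]],
  ],
)

```text
t: 18.65
tool_pos: [0.4511, 0.2858, 0.2588]
orientation: [-3.126, -0.309, -0.002]
force: [-0.7, -0.2, -0.8]
opening: 0.023
gripper_force: 15.0
```

>>> apply_moves(
  series=[
    [[0,0,2],[0,0,0]],
    [[0,0,0],[0,0,0]],
  ],
)

```text
t: 18.82
tool_pos: [0.4511, 0.2859, 0.2568]
orientation: [-3.126, -0.309, -0.002]
force: [-0.1, -0.0, 1.4]
opening: 0.023
gripper_force: 15.0
```

>>> apply_moves(
  series=[
    [[0,0,0],[0,0,0]],
    [[0,0,0],[0,0,0]],
    [[0,0,0],[0,0,0]],
    [[0,0,-10],[0,0,0]],
    [[0,0,-20],[0,0,0]],
    [[0,0,-30],[0,0,0]],
    [[0,0,-30],[0,0,0]],
    [[0,0,-10],[0,0,0]],
    [[0,0,0],[0,0,0]],
  ],
  claw=0.5,
)

```text
t: 19.57
tool_pos: [0.4518, 0.2862, 0.3608]
orientation: [-3.124, -0.308, -0.011]
force: [0.5, 0.4, -0.9]
opening: 0.0461
gripper_force: 0.0
```

Run:
```python
from h import *
delta([.5725,.0125,.352],np.pi/2-.04)
p,d,E,K=snap("wrist","9");W=fish(p,d,E,K); cv2.imwrite("pics/w9.png",p[100:360,120:440])
```

```text
t 19.57 shift mm [ 64.7 292.    8.7]
turn [ 0.003 -0.007 -1.334]
```

View pics/w9.png

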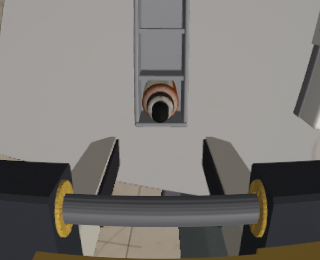

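Bottle 1 stands upright in its pocket at (160,103). Next is the bottle in the −21 well.

>>> apply_moves(
  series=[
    [[3,14,0],[0,0,0]],
    [[6,26,0],[0,0,0]],
    [[7,32,1],[0,0,0]],
    [[7,32,1],[0,0,0]],
    [[7,32,1],[0,0,0]],
    [[7,32,1],[0,0,0]],
    [[7,32,1],[0,0,0]],
    [[7,32,0],[0,0,0]],
    [[6,26,0],[0,0,0]],
    [[5,20,0],[0,0,0]],
    [[3,14,0],[0,0,0]],
    [[0,0,0],[0,0,-0.12]],
  ],
)

```text
t: 20.62
tool_pos: [0.5718, 0.0096, 0.3491]
orientation: [3.103, 0.489, -0.005]
force: [0.4, 0.1, -0.3]
opening: 0.0469
gripper_force: 0.0
```

>>> apply_moves(
  series=[
    [[0,0,0],[0,0,-0.12]],
    [[0,0,0],[0,0,-0.12]],
    [[0,0,0],[0,0,-0.12]],
    [[0,0,0],[0,0,-0.12]],
    [[0,0,0],[0,0,-0.12]],
    [[0,0,0],[0,0,-0.12]],
    [[0,0,0],[0,0,-0.12]],
    [[0,0,0],[0,0,-0.12]],
    [[0,0,0],[0,0,-0.12]],
    [[0,0,0],[0,0,-0.1]],
    [[0,0,0],[0,0,-0.04]],
    [[0,0,0],[0,0,0]],
  ],
)

```text
t: 21.62
tool_pos: [0.5711, 0.0124, 0.3495]
orientation: [-2.255, -2.185, 0.003]
force: [-0.2, -0.1, -0.2]
opening: 0.0464
gripper_force: 0.0
```

Run:
```python
from h import *
delta([.5725,.0125,.271],np.pi/2-.04)
p,d,E,K=snap("wrist","10");W=fish(p,d,E,K).reshape(-1,3)
W=W[(W[:,0]>.53)&(W[:,0]<.62)&(W[:,1]>-.1)&(W[:,1]<.13)&(W[:,2]>.105)&(W[:,2]<.127)]
for lo,hi in((-.05,-.007),(-.007,.034)):
    b=W[(W[:,1]>lo)&(W[:,1]<hi)]; print(len(b), rect(b[:,:2]) if len(b)>5 else 0)
```

```text
t 21.62 shift mm [ 0.1  1.6 78.5]
turn [-0.003 -0.     0.008]
304 (array([570.2, -29.2]), array([11.7, 12.9]), 81.6)
320 (array([572.1,  12.6]), array([12.8, 12.3]), 1.0)
```

>>> apply_moves(
  series=[
    [[0,1,20],[0,0,0]],
    [[0,0,20],[0,0,0]],
    [[0,0,20],[0,0,0]],
    [[0,0,12],[0,0,0]],
    [[0,0,6],[0,0,0]],
    [[0,0,0],[0,0,0]],
    [[0,0,0],[0,0,0]],
  ],
)

```text
t: 22.25
tool_pos: [0.5727, 0.012, 0.2735]
orientation: [-2.259, -2.183, 0.0]
force: [-0.6, -0.9, -0.0]
opening: 0.0469
gripper_force: 0.0
```

>>> apply_moves(
  series=[
    [[0,0,0],[0,0,0]],
    [[0,0,0],[0,0,0]],
    [[0,0,0],[0,0,0]],
    [[0,0,0],[0,0,0]],
    [[0,0,0],[0,0,0]],
  ],
  claw=0,
  newtons=15,
)

```text
t: 22.67
tool_pos: [0.5729, 0.012, 0.274]
orientation: [2.258, 2.183, 0.001]
force: [0.4, 0.3, 3.5]
opening: 0.0228
gripper_force: 15.0
```

>>> apply_moves(
  series=[
    [[0,0,-6],[0,0,0]],
    [[0,0,-12],[0,0,0]],
    [[0,0,-15],[0,0,0]],
    [[0,0,-15],[0,0,0]],
    [[0,0,-15],[0,0,0]],
    [[0,0,-15],[0,0,0]],
    [[0,0,-15],[0,0,0]],
    [[0,0,-12],[0,0,0]],
    [[0,0,0],[0,0,0]],
  ],
)

```text
t: 23.42
tool_pos: [0.5734, 0.0119, 0.3825]
orientation: [2.256, 2.18, 0.006]
force: [-0.7, 0.5, -0.5]
opening: 0.0232
gripper_force: 15.0
```

Run:
```python
from h import *
p,d,E,K=snap("top","11"); W=cloud(p,d,E,K); t=rect(sel(W,(140,235,180,285),(.03,.06))[:,:2]); print("tray",t)
print("hood", rect(sel(W,(340,450,200,290),(.09,.18))[:,:2]))
c=np.array([.5158,.2984]);u=np.array([np.cos(.192),np.sin(.192)])
for x in(-.022,): P=c+x*u; delta([P[0],P[1],.378],.192)
```

```text
tray (array([516.1, 298.5]), array([181.4,  51.4]), 10.9)
hood (array([ 450.2, -280.4]), array([249.3,  54.5]), 73.3)
t 23.47 shift mm [279.4 -88.5   2.2]
turn [ 0.003 -0.002  1.345]
```

>>> apply_moves(
  series=[
    [[11,-3.5,0],[0,0,0]],
    [[24,-7.5,0],[0,0,0]],
    [[27,-8.5,0],[0,0,0]],
    [[27,-8.5,0],[0,0,0]],
    [[27,-8.5,0],[0,0,0]],
    [[27,-8.5,0],[0,0,0]],
    [[27,-8.5,0],[0,0,0]],
    [[27,-8.5,0],[0,0,0]],
    [[27,-8.5,0],[0,0,0]],
    [[27,-8.5,0],[0,0,0]],
    [[18,-6,0],[0,0,0]],
    [[10,-3.5,0],[0,0,0]],
  ],
)

```text
t: 24.47
tool_pos: [0.4918, 0.2963, 0.3766]
orientation: [-2.255, -2.185, 0.004]
force: [-0.3, -0.1, -1.1]
opening: 0.0228
gripper_force: 15.0
```

>>> apply_moves(
  series=[
    [[0,0,0],[0,0,0.11]],
    [[0,0,0],[0,0,0.12]],
    [[0,0,0],[0,0,0.12]],
    [[0,0,0],[0,0,0.12]],
    [[0,0,0],[0,0,0.12]],
    [[0,0,0],[0,0,0.12]],
    [[0,0,0],[0,0,0.12]],
    [[0,0,0],[0,0,0.12]],
    [[0,0,0],[0,0,0.12]],
    [[0,0,0],[0,0,0.12]],
    [[0,0,0],[0,0,0.11]],
    [[0,0,0],[0,0,0.04]],
  ],
)

```text
t: 25.47
tool_pos: [0.4933, 0.2935, 0.377]
orientation: [3.127, 0.298, -0.003]
force: [-1.3, 0.8, -0.7]
opening: 0.0229
gripper_force: 15.0
```

>>> apply_moves(
  series=[
    [[0,0,0],[0,0,0]],
    [[0,0,0],[0,0,0]],
  ],
)

```text
t: 25.63
tool_pos: [0.4934, 0.2936, 0.3774]
orientation: [3.126, 0.311, -0.002]
force: [-1.4, -0.1, -0.4]
opening: 0.0227
gripper_force: 15.0
```

Run:
```python
from h import *
delta([.4942,.2942,.258],.192)
```

```text
t 25.63 shift mm [  1.1  -0.5 119.4]
turn [0.    0.001 0.006]
```

>>> apply_moves(
  series=[
    [[1,0,10],[0,0,0]],
    [[0,0,15],[0,0,0]],
    [[0,0,15],[0,0,0]],
    [[0,0,15],[0,0,0]],
    [[0,0,13],[0,0,0]],
    [[0,0,12],[0,0,0]],
    [[0,0,12],[0,0,0]],
    [[0,0,12],[0,0,0]],
    [[0,0,8],[0,0,0]],
    [[0,0,5],[0,0,0]],
    [[0,0,0],[0,0,0]],
    [[0,0,0],[0,0,0]],
  ],
)

```text
t: 26.63
tool_pos: [0.4947, 0.2941, 0.2613]
orientation: [3.126, 0.309, -0.0]
force: [0.5, -0.3, -1.1]
opening: 0.0231
gripper_force: 15.0
```

>>> apply_moves(
  series=[
    [[0,0,1.5],[0,0,0]],
    [[0,0,0],[0,0,0]],
  ],
)

```text
t: 26.8
tool_pos: [0.4949, 0.2942, 0.2604]
orientation: [-3.126, -0.309, -0.001]
force: [-0.3, 0.4, 0.5]
opening: 0.0232
gripper_force: 15.0
```

>>> apply_moves(
  series=[
    [[0,0,2],[0,0,0]],
    [[0,0,0],[0,0,0]],
  ],
)

```text
t: 26.97
tool_pos: [0.4948, 0.2941, 0.2581]
orientation: [-3.126, -0.309, -0.001]
force: [-1.5, 0.4, 1.0]
opening: 0.023
gripper_force: 15.0
```

>>> apply_moves(
  series=[
    [[0,0,0],[0,0,0]],
    [[0,0,0],[0,0,0]],
    [[0,0,0],[0,0,0]],
    [[0,0,-10],[0,0,0]],
    [[0,0,-20],[0,0,0]],
    [[0,0,-30],[0,0,0]],
    [[0,0,-30],[0,0,0]],
    [[0,0,-10],[0,0,0]],
    [[0,0,0],[0,0,0]],
  ],
  claw=0.5,
)

```text
t: 27.72
tool_pos: [0.4958, 0.2946, 0.3627]
orientation: [-3.124, -0.308, -0.011]
force: [1.4, 1.1, -0.1]
opening: 0.0468
gripper_force: 0.0
```

Run:
```python
from h import *
delta([.5705,-.029,.352],np.pi/2-.04)
```

```text
t 27.72 shift mm [ 10.  331.9  10.1]
turn [ 0.003 -0.008 -1.334]
```

>>> apply_moves(
  series=[
    [[0,16,0],[0,0,0]],
    [[1,28,0],[0,0,0]],
    [[1,32,1],[0,0,0]],
    [[1,32,1],[0,0,0]],
    [[1,32,1],[0,0,0]],
    [[1,32,1],[0,0,0]],
    [[1,32,1],[0,0,0]],
    [[1,32,1],[0,0,0]],
    [[1,32,1],[0,0,0]],
    [[1,30,1],[0,0,0]],
    [[1,20,0],[0,0,0]],
    [[0,12,0],[0,0,0]],
  ],
)

```text
t: 28.72
tool_pos: [0.5688, -0.03, 0.3479]
orientation: [-3.127, -0.305, 0.004]
force: [-0.1, 0.8, 1.3]
opening: 0.0467
gripper_force: 0.0
```

>>> apply_moves(
  series=[
    [[0,0,0],[0,0,-0.11]],
    [[0,0,0],[0,0,-0.12]],
    [[0,0,0],[0,0,-0.12]],
    [[0,0,0],[0,0,-0.12]],
    [[0,0,0],[0,0,-0.12]],
    [[0,0,0],[0,0,-0.12]],
    [[0,0,0],[0,0,-0.12]],
    [[0,0,0],[0,0,-0.12]],
    [[0,0,0],[0,0,-0.12]],
    [[0,0,0],[0,0,-0.12]],
    [[0,0,0],[0,0,-0.12]],
    [[0,0,0],[0,0,-0.025]],
  ],
)

```text
t: 29.72
tool_pos: [0.5686, -0.027, 0.3485]
orientation: [-2.256, -2.184, 0.001]
force: [-0.2, -0.1, -1.0]
opening: 0.0466
gripper_force: 0.0
```

>>> apply_moves(
  series=[
    [[0,0,0],[0,0,0]],
    [[0,0,0],[0,0,0]],
  ],
)

```text
t: 29.88
tool_pos: [0.5688, -0.0273, 0.3491]
orientation: [-2.267, -2.173, 0.001]
force: [-0.1, 0.2, 0.2]
opening: 0.0462
gripper_force: 0.0
```

Run:
```python
from h import *
delta([.5705,-.029,.271],np.pi/2-.04)
p,d,E,K=snap("wrist","12");W=fish(p,d,E,K).reshape(-1,3)
W=W[(W[:,0]>.53)&(W[:,0]<.62)&(W[:,1]>-.1)&(W[:,1]<.13)&(W[:,2]>.105)&(W[:,2]<.127)]
print(len(W),rect(W[:,:2]))
```

```text
t 29.88 shift mm [-1.6  1.9 78.1]
turn [-0.001 -0.    -0.002]
324 (array([570.1, -29.1]), array([12.1, 12.7]), 82.8)
```

>>> apply_moves(
  series=[
    [[-2,1.5,20],[0,0,0]],
    [[0,0,20],[0,0,0]],
    [[0,0,20],[0,0,0]],
    [[0,0,12],[0,0,0]],
    [[0,0,6],[0,0,0]],
    [[0,0,0],[0,0,0]],
    [[0,0,0],[0,0,0]],
  ],
)

```text
t: 30.52
tool_pos: [0.5706, -0.0297, 0.2722]
orientation: [2.265, 2.177, 0.0]
force: [-0.3, 0.6, 0.5]
opening: 0.0464
gripper_force: 0.0
```

>>> apply_moves(
  series=[
    [[0,0,0],[0,0,0]],
    [[0,0,0],[0,0,0]],
    [[0,0,0],[0,0,0]],
    [[0,0,0],[0,0,0]],
    [[0,0,0],[0,0,0]],
  ],
  claw=0,
  newtons=15,
)

```text
t: 30.93
tool_pos: [0.5706, -0.0297, 0.2724]
orientation: [2.264, 2.177, 0.001]
force: [-1.0, -0.1, 3.1]
opening: 0.0227
gripper_force: 15.0
```

>>> apply_moves(
  series=[
    [[0,0,-6],[0,0,0]],
    [[0,0,-12],[0,0,0]],
    [[0,0,-15],[0,0,0]],
    [[0,0,-15],[0,0,0]],
    [[0,0,-15],[0,0,0]],
    [[0,0,-15],[0,0,0]],
    [[0,0,-15],[0,0,0]],
    [[0,0,-12],[0,0,0]],
    [[0,0,0],[0,0,0]],
  ],
)

```text
t: 31.68
tool_pos: [0.5712, -0.0298, 0.381]
orientation: [2.261, 2.175, 0.005]
force: [0.3, 1.0, -0.5]
opening: 0.023
gripper_force: 15.0
```

Run:
```python
from h import *
p,d,E,K=snap("top","13"); W=cloud(p,d,E,K); t=rect(sel(W,(140,235,180,285),(.03,.06))[:,:2]); print("tray",t)
print("hood", rect(sel(W,(340,450,200,290),(.09,.18))[:,:2]))
c=np.array([.5158,.2984]);u=np.array([np.cos(.192),np.sin(.192)])
for x in(.022,): P=c+x*u; print(P);delta([P[0],P[1],.378],.192)
```

```text
tray (array([515.7, 298.3]), array([180.6,  51.7]), 10.8)
hood (array([ 450.4, -280.4]), array([249.7,  54.9]), 73.1)
[0.53739574 0.3025981 ]
t 31.73 shift mm [330.8 -46.4   0.7]
turn [ 0.003 -0.002  1.34 ]
```

>>> apply_moves(
  series=[
    [[14,-2,0],[0,0,0]],
    [[27,-4,0],[0,0,0]],
    [[31,-4.5,0],[0,0,0]],
    [[31,-4.5,0],[0,0,0]],
    [[31,-4.5,0],[0,0,0]],
    [[31,-4.5,0],[0,0,0]],
    [[31,-4.5,0],[0,0,0]],
    [[31,-4.5,0],[0,0,0]],
    [[31,-4,0],[0,0,0]],
    [[31,-4,0],[0,0,0]],
    [[26,-4,0],[0,0,0]],
    [[16,-2,0],[0,0,0]],
  ],
)

```text
t: 32.73
tool_pos: [0.5347, 0.306, 0.3751]
orientation: [-2.261, -2.179, 0.003]
force: [0.2, -0.4, -0.9]
opening: 0.0229
gripper_force: 15.0
```

>>> apply_moves(
  series=[
    [[0,0,0],[0,0,0.11]],
    [[0,0,0],[0,0,0.12]],
    [[0,0,0],[0,0,0.12]],
    [[0,0,0],[0,0,0.12]],
    [[0,0,0],[0,0,0.12]],
    [[0,0,0],[0,0,0.12]],
    [[0,0,0],[0,0,0.12]],
    [[0,0,0],[0,0,0.12]],
    [[0,0,0],[0,0,0.12]],
    [[0,0,0],[0,0,0.12]],
    [[0,0,0],[0,0,0.11]],
    [[0,0,0],[0,0,0.04]],
  ],
)

```text
t: 33.73
tool_pos: [0.536, 0.3027, 0.3755]
orientation: [3.127, 0.29, -0.003]
force: [0.3, 0.3, 0.1]
opening: 0.0229
gripper_force: 15.0
```

>>> apply_moves(
  series=[
    [[0,0,0],[0,0,0]],
    [[0,0,0],[0,0,0]],
  ],
)

```text
t: 33.9
tool_pos: [0.5361, 0.3028, 0.3758]
orientation: [3.126, 0.303, -0.002]
force: [0.2, 0.2, -0.5]
opening: 0.0229
gripper_force: 15.0
```

Run:
```python
from h import *
delta([.5374,.3026,.2565],.192)
```

```text
t 33.9 shift mm [  1.4   0.4 119.3]
turn [0.    0.001 0.001]
```

>>> apply_moves(
  series=[
    [[1,0,10],[0,0,0]],
    [[0,0,15],[0,0,0]],
    [[0,0,15],[0,0,0]],
    [[0,0,15],[0,0,0]],
    [[0,0,13],[0,0,0]],
    [[0,0,12],[0,0,0]],
    [[0,0,12],[0,0,0]],
    [[0,0,12],[0,0,0]],
    [[0,0,8],[0,0,0]],
    [[0,0,5],[0,0,0]],
    [[0,0,0],[0,0,0]],
    [[0,0,0],[0,0,0]],
  ],
)

```text
t: 34.9
tool_pos: [0.5374, 0.3031, 0.2598]
orientation: [3.127, 0.301, 0.0]
force: [-0.7, -0.2, 0.8]
opening: 0.0231
gripper_force: 15.0
```

>>> apply_moves(
  series=[
    [[0,0,2],[0,0,0]],
    [[0,0,0],[0,0,0]],
  ],
)

```text
t: 35.07
tool_pos: [0.5376, 0.3032, 0.2584]
orientation: [-3.127, -0.301, -0.002]
force: [-0.2, -0.0, -0.7]
opening: 0.0228
gripper_force: 15.0
```

>>> apply_moves(
  series=[
    [[0,0,2],[0,0,0]],
    [[0,0,0],[0,0,0]],
  ],
)

```text
t: 35.23
tool_pos: [0.5376, 0.3033, 0.2565]
orientation: [-3.127, -0.301, -0.002]
force: [0.3, 0.5, 1.9]
opening: 0.0229
gripper_force: 15.0
```

>>> apply_moves(
  series=[
    [[0,0,0],[0,0,0]],
    [[0,0,0],[0,0,0]],
    [[0,0,0],[0,0,0]],
    [[0,0,-10],[0,0,0]],
    [[0,0,-20],[0,0,0]],
    [[0,0,-30],[0,0,0]],
    [[0,0,-30],[0,0,0]],
    [[0,0,-10],[0,0,0]],
    [[0,0,0],[0,0,0]],
  ],
  claw=0.5,
)

```text
t: 35.98
tool_pos: [0.5384, 0.3036, 0.3608]
orientation: [-3.125, -0.301, -0.011]
force: [0.3, -0.2, -0.6]
opening: 0.0469
gripper_force: 0.0
```

Run:
```python
from h import *
delta([.494,.0385,.34],.86)
```

```text
t 35.98 shift mm [-94.3 251.8  19.7]
turn [ 0.001 -0.008 -0.668]
```

>>> apply_moves(
  series=[
    [[-5,12,0],[0,0,0]],
    [[-9,24,0],[0,0,0]],
    [[-10,27,1],[0,0,0]],
    [[-10,27,2],[0,0,0]],
    [[-10,27,2],[0,0,0]],
    [[-10,27,2],[0,0,0]],
    [[-10,27,2],[0,0,0]],
    [[-10,27,2],[0,0,0]],
    [[-10,27,1],[0,0,0]],
    [[-7,17,0],[0,0,0]],
    [[-3,10,0],[0,0,0]],
    [[0,0,0],[0,0,-0.1]],
  ],
)

```text
t: 36.98
tool_pos: [0.4925, 0.036, 0.3424]
orientation: [3.109, 0.451, -0.003]
force: [0.4, 0.4, -0.0]
opening: 0.0466
gripper_force: 0.0
```

>>> apply_moves(
  series=[
    [[0,0,0],[0,0,-0.12]],
    [[0,0,0],[0,0,-0.12]],
    [[0,0,0],[0,0,-0.12]],
    [[0,0,0],[0,0,-0.12]],
    [[0,0,0],[0,0,-0.09]],
    [[0,0,0],[0,0,0]],
    [[0,0,0],[0,0,0]],
  ],
)

```text
t: 37.57
tool_pos: [0.4929, 0.0381, 0.3429]
orientation: [-2.855, -1.308, 0.002]
force: [-1.0, 0.2, 0.5]
opening: 0.0462
gripper_force: 0.0
```

Run:
```python
from h import *
p,d,E,K=snap("wrist","14");W=fish(p,d,E,K).reshape(-1,3)
W=W[(np.hypot(W[:,0]-.494,W[:,1]-.038)<.035)&(W[:,2]>.085)&(W[:,2]<.097)]
print(len(W),rect(W[:,:2]))
delta([.494,.0385,.265],.86)
```

```text
905 (array([493.4,  36.8]), array([43.6, 11.5]), 49.1)
t 37.62 shift mm [ 1.   0.5 78.1]
turn [-0.001  0.001 -0.001]
```

>>> apply_moves(
  series=[
    [[0,0.5,20],[0,0,0]],
    [[0,0,20],[0,0,0]],
    [[0,0,20],[0,0,0]],
    [[0,0,12],[0,0,0]],
    [[0,0,5],[0,0,0]],
    [[0,0,0],[0,0,0]],
  ],
)

```text
t: 38.12
tool_pos: [0.4929, 0.0375, 0.2654]
orientation: [-2.854, -1.31, 0.004]
force: [-0.6, -0.1, 0.3]
opening: 0.0466
gripper_force: 0.0
```

>>> apply_moves(
  series=[
    [[0,0,0],[0,0,0]],
    [[0,0,0],[0,0,0]],
    [[0,0,0],[0,0,0]],
    [[0,0,0],[0,0,0]],
    [[0,0,0],[0,0,0]],
    [[0,0,0],[0,0,0]],
  ],
  claw=0,
  newtons=20,
)

```text
t: 38.62
tool_pos: [0.4932, 0.0379, 0.2672]
orientation: [-2.853, -1.311, 0.0]
force: [-8.6, 7.3, 14.3]
opening: 0.0117
gripper_force: 20.1
```

>>> apply_moves(
  series=[
    [[0,0,0],[0,0,0.1]],
    [[0,0,0],[0,0,0.1]],
    [[0,0,0],[0,0,0.1]],
    [[0,0,0],[0,0,0.1]],
    [[0,0,0],[0,0,0.1]],
    [[0,0,0],[0,0,0.1]],
    [[0,0,0],[0,0,0.01]],
    [[0,0,0],[0,0,0]],
    [[0,0,0],[0,0,0]],
  ],
)

```text
t: 39.37
tool_pos: [0.4933, 0.0378, 0.2673]
orientation: [-3.116, -0.394, 0.001]
force: [-3.6, 2.1, 5.7]
opening: 0.0119
gripper_force: 20.0
```

>>> apply_moves(
  series=[
    [[0,0,0],[0,0,0]],
    [[0,0,0],[0,0,0]],
    [[0,0,0],[0,0,0]],
    [[0,0,-20],[0,0,0]],
    [[0,0,-30],[0,0,0]],
    [[0,0,-35],[0,0,0]],
    [[0,0,-20],[0,0,0]],
    [[0,0,0],[0,0,0]],
    [[0,0,0],[0,0,0]],
  ],
  claw=0.5,
)

```text
t: 40.12
tool_pos: [0.494, 0.0374, 0.3732]
orientation: [3.116, 0.394, 0.005]
force: [-0.9, -0.3, -0.0]
opening: 0.0466
gripper_force: 0.0
```

Run:
```python
from h import *
p,d,E,K=snap("wrist","15");W=fish(p,d,E,K).reshape(-1,3)
W=W[(np.hypot(W[:,0]-.494,W[:,1]-.038)<.035)&(W[:,2]>.085)&(W[:,2]<.097)]
print(len(W),rect(W[:,:2]))
q,d,E,K=snap("scene","15"); 
cv2.imwrite("pics/f.png",np.hstack([cv2.resize(p[90:300,140:560],(400,400)),cv2.resize(q[140:420,130:410],(400,400))]))
q,d,E,K=snap("top","15");W=cloud(q,d,E,K);print("tray",rect(sel(W,(140,235,180,285),(.03,.06))[:,:2]),"hood",rect(sel(W,(340,450,200,290),(.09,.18))[:,:2]))
```

```text
730 (array([492.2,  36.5]), array([43.8, 11.8]), 14.6)
tray (array([515.8, 298.1]), array([180.6,  52.1]), 11.0) hood (array([ 450.2, -280.4]), array([248.8,  54.8]), 73.1)
```

View pics/f.png

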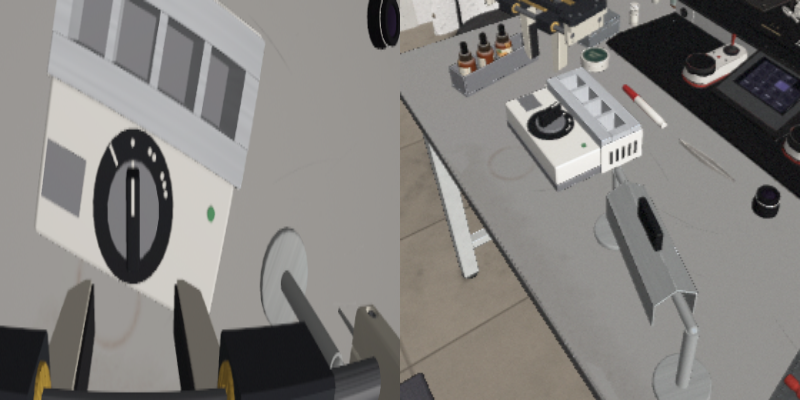

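The pointer is at the one dot (133,145). The wells are empty, all three bottles stand upright in the tray, and the hood hangs on the bar. I'll hand in.

```bash
python3 -c "
from plant import robot
print(robot.close_job())"
```

```text
the job is handed in; nothing more can be done
None
```

The job is done and handed in: I turned the selector to off, hung the hood on the bar, stood all three bottles upright in the tray, then turned the selector to standby; final pictures show all of this, but no verdict came back.

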